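Show a pipe's cut end to the inspection camera

ROBOT

A 6-joint arm with a two-finger parallel gripper is mounted at the origin on a cart in front of the work surface, level with it; the furniture and walls round the work are solid. World frame = base frame: x ahead of the robot, y to its left, z up, the work surface at z = 0. Lengths are in m, angles in rad, forces in N, time in s.
With the tool pointing down it reaches from about 0.15 to 0.775 m from the base axis. Payload 6.1 kg.
Tool frame: the origin (TCP) lies between the finger pads; the fingertips stand 19 mm ahead of it and the grasp point (between the pads) is the TCP; z points along the fingers, y is the line along which they close (so a half turn about z gives the same grasp; the last joint's range is limited). The gripper opens to 85 mm and grips with 20 to 120 N. Pads are 22 mm wide; open, the fingers measure 114 mm over their backs; the gripper's body (76 mm by 85 mm) begins 54 mm behind the grasp point. The pads swing forward as they close: fully open they stand 13 mm farther back than shut.
Start: joints at [1.238, 0.126, -0.04, 1.405, 0, 1.571], TCP at [0.172, 0.496, 0.25] pointing down, gripper open.
Joint ranges: [-2.72, 2.72], [-0.95, 1.95], [-1.27, 1.35], [-1.78, 2.02], [-1.46, 1.47], [-3.14, 3.14]. Speed limits (rad/s): [2.39, 2.39, 3.01, 3.14, 3.14, 3.14].

INTERFACE

Orientations are given as a unit quaternion [x, y, z, w].
In Python, from rig import robot gives the robot as it stands.
- The arm moves only by the tool servo_tool, never from a script. Its argument "moves" is a list of rows, each a list of 7 numbers: the turn, a rotation vector about the world's x, y, z in rad, then the shift along the world's x, y, z in cm, then the finger opening in cm, from 0 to 8.54. A call has 1 to 20 rows; each row shifts and turns the commanded pose from where the row before left it; what a row does not reach is not made up. A row lasts 1/10 s, in which the tool goes at most 50 mm and 8.59 degrees, less where a joint would pass 70% of its speed; a pose out of reach is approached as far as the arm can. A call with a gripper value outside its range is refused whole. The fingers move at their own pace and stop on an object; "squeeze" is the grip in N (left out, the last holds). Time passes only in rows, so rows that do not move let the fingers close. It gives the time, the measured TCP pose, the force, the opening and the grip force at its end, in the units of the state.
- robot.get_obs(): the state, without advancing time (a new reading comes with each control period).
- robot.get_image(name): name is "scene" or "top" or "wrist"; returns a dict with "color" (420x560x3 uint8, red, green, blue), "K" (3x3 intrinsics, pixels), "extrinsics" (4x4, takes a point from camera to world coordinates); the wrist camera has in their place "T_tool_cam" (4x4, takes a point from camera to tool coordinates, whose origin is the TCP and whose axes are the flange's). Camera axes: x right, y up, looking along -z (the intrinsics and any distortion apply to the point x, -y, -z); pixel columns grow to the right and rows downward; lengths in m; the calibration is good to about 2 mm. A picture is of the moment at which its call begins: read the wrist's pose just before it. There is no depth.
- robot.close_job(): hands the job in; it is judged then, once.
The state is a dict: "time": time; "joints": joint angles; "qvel": joint speeds; "tau": joint torques, N m; "tcp_pos": TCP position; "orientation": TCP orientation; "force": force on the tool from outside, world axes, zero at the start; "torque": the same for the moment, N m; "grip_width": opening from 0.0 (shut) to 1.0 (fully open); "grasp_force": force on a finger pad.
Only numpy, scipy, OpenCV 4.12 (cv2) and the standard library are available. Lean on these libraries where they do the work, as an engineer would, in place of code of your own. Each camera call takes 0.05 s, during which the arm holds its last target. There are 200 camera calls.

TASK

The short black pipe clamped in the vee fixture has to be checked for a square cut. Open the toggle clamp fully by swinging its handle all the way back, then take the pipe out of the vee and show one of its cut ends (either will do) squarely to the inspection camera: the pipe in line with the tilted lens, its end centred in front of the glass and 100 mm away from it. Finish while still holding the pipe steady there in the air, without knocking the camera or disturbing the other things lying round the work.

Things in the scene. Friction and masses are not known exactly. Their poses are not given: they have to be found in the camera images.
- fixture: pipe fixture screwed to the bench: aluminium plate 310 x 150 x 12 mm with a white vee block and a steel toggle clamp. Origin on the bench under the vee's middle; x along the pipe to the clamp, z up. The vee's end plates stand at x = -56..-44 and 44..56 mm, y = +-65 mm, up to z = 112 mm; between them (floor z = 20 mm) the pipe can be gripped. Clamp riser at x = 102..200, y = +-25 mm.
- handle_grip (a point): point on the clamp's upright handle (round black rubber grip 19 mm thick, ending 20 mm above this point). Moved away from the pipe it swings back and down in the fixture's x-z plane, y = 0: (x, z) = (135, 220) mm closed, (162, 212) at arm angle 0.1, (185, 198) at 0.33, (200, 183) at 0.54, (212, 166) at 0.77, (220, 149) at 1.0, (225, 126) at 1.3, (226, 105) at 1.75. 1 to 2 N move it; it stays back.
- clamp_arm (a joint): angle of the clamp's arm, rad: 0 = closed, its rubber foot down on the pipe 59 mm from the vee's middle; 1.75 = fully open, arm upright with the foot about 190 mm above the bench at fixture x = 111 mm, clear of the pipe's end. Closed, the toggle is over centre: pulling at the pipe cannot lift the arm, only the handle opens it.
- pipe_mid (a point): centre, on the axis, of the loose black pipe: 40 mm outer diameter, 160 mm long, about 0.1 kg. This frame's y runs along the pipe. At the start it lies level along the fixture's x, axis 73 mm above the bench, up to 12 mm off the vee's middle lengthwise.
- pipe_end_a (a point): centre of one cut end of the pipe, 80 mm from its middle along the pipe's +y
- pipe_end_b (a point): centre of the other cut end, 80 mm from its middle along the pipe's -y
- lens (a point): centre of the inspection camera's front glass, flush with its round ring light (72 mm across). It looks along this frame's -x, which points 0.25 to 0.55 rad below level; y lies level across the view. The camera reaches 115 mm back from here on a stiff tilting joint; its stand (foot 150 x 110 mm, post 361 mm high) is behind it.
- blue_pipe: bystander: blue pipe offcut lying on the bench, 32 mm diameter, 200 mm long; origin under its middle, length along y
- tape: bystander: pocket tape measure, 38 x 82 x 59 mm; origin under its middle
- coupling: bystander: black pipe coupling standing on end, 54 mm diameter, 60 mm high; origin under its middle
- spray: bystander: small white bottle with black cap, 34 mm diameter, 130 mm high; origin under its middle

How it is judged:
By the outcome, as a careful person would: the job done as asked, in the order asked, and still so for the second after the job is handed in, while the arm keeps its last pose, push and grip.
It also fails if it takes over 54 s, if anything falls off the work surface, if the arm or the gripper's body presses on something with over 40 N, if the wrist force passes 120 N, or if a joint passes its speed limit or range.

## Working session

There is one attempt and no reset: what is moved stays moved. The work goes in short steps, Python scripts to look and compute and a tool call to move; the robot and the scene stay as the last step left them, time stands still between calls to the robot, and variables do not carry over. Pictures are saved under pics/ and viewed, at most 10 in all, crops included, and the job is handed in when it is done.

Besides the shell and the picture viewer there is one more tool, called after "Request:" by a JSON object that holds its "fn" and its "kwargs", one argument or row to a line. servo_tool: Moves the arm, as the interface text tells. Its arguments: {"type":"object","properties":{"moves":{"type":"array"},"squeeze":{"type":"number"}},"required":["moves"]}

```bash
ls; mkdir -p pics; python3 - <<'E'
from rig import robot
import cv2,pickle
o=robot.get_obs();print(o)
d={}
for n in("scene","top","wrist"):
    im=robot.get_image(n);d[n]=im;cv2.imwrite(f"pics/{n}0.png",im["color"][:,:,::-1])
    print(n,im["K"],im.get("extrinsics",im.get("T_tool_cam")),[k for k in im])
pickle.dump(d,open("d0.pkl","wb"))
E
```

```text
pics
{'time': 0.0, 'joints': array([ 1.23801797e+00,  1.26373893e-01, -4.06304321e-02,  1.40537947e+00,
        7.24542036e-06,  1.57080857e+00]), 'qvel': array([-0.00181373, -0.00014269,  0.00065045, -0.00032048, -0.00171033,
       -0.00023425]), 'tau': array([-2.48137578e-03, -4.35909104e+01,  3.52927887e+01,  1.72577816e-02,
       -9.62996091e-05,  4.07269695e-06]), 'tcp_pos': array([0.17137607, 0.49583982, 0.24952137]), 'orientation': array([ 1.65628469e-01,  9.86187903e-01, -7.82172197e-04, -1.35027992e-04]), 'force': array([ 0.24332073, -0.65316449, -0.43009014]), 'torque': array([-0.00966531, -0.0486762 ,  0.03882626]), 'grasp_force': 0.0, 'grip_width': 1.0010575189660336}
scene [[534.52423878   0.         281.87236545]
 [  0.         534.52423878 209.81378101]
 [  0.           0.           1.        ]] [[ 0.73617272  0.32246367 -0.59503522 -0.29550972]
 [-0.67665382  0.3328074  -0.65679437 -0.97422807]
 [-0.01376019  0.88614695  0.4632      0.87706972]
 [ 0.          0.          0.          1.        ]] ['color', 'K', 'extrinsics']
top [[421.73475001   0.         288.40586369]
 [  0.         421.73475001 203.75141909]
 [  0.           0.           1.        ]] [[ 0.01602064  0.99273828 -0.11922267  0.38587014]
 [-0.99974338  0.01399435 -0.01781371 -0.03306699]
 [-0.01601591  0.11947747  0.99270772  1.48190208]
 [ 0.          0.          0.          1.        ]] ['color', 'K', 'extrinsics']
wrist [[290.70066525   0.         281.80461064]
 [  0.         290.70066525 213.98386122]
 [  0.           0.           1.        ]] [[ 1.26846764e-04  9.49528857e-01  3.13679669e-01  7.97683749e-02]
 [ 9.99999942e-01 -2.14147334e-05 -3.39559302e-04 -1.71162464e-04]
 [-3.15703990e-04  3.13679694e-01 -9.49528804e-01 -1.23352090e-01]
 [ 0.00000000e+00  0.00000000e+00  0.00000000e+00  1.00000000e+00]] ['color', 'K', 'T_tool_cam']
```

View pics/scene0.png

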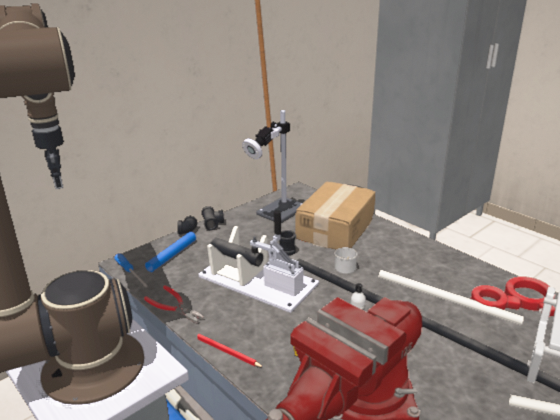

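View pics/top0.png

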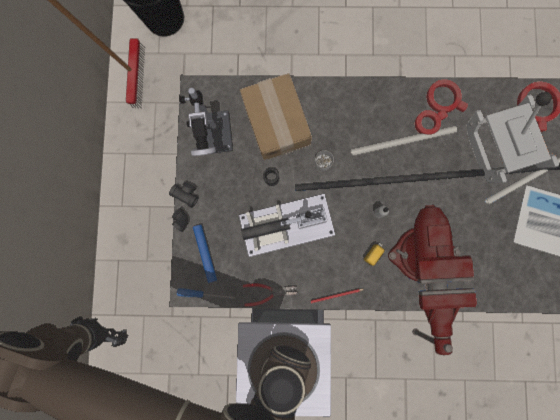

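The scene view shows the fixture around (262,270) and the inspection camera with its white ring at (253,149). In the top view, the plate is at (287,225), the pipe at (267,229), the clamp at (310,217) and the camera ring at (202,152). I'll zoom in on both.

```bash
python3 - <<'E'
import cv2
a=cv2.imread("pics/scene0.png")[100:310,180:340];b=cv2.imread("pics/top0.png")[80:270,170:345]
cv2.imwrite("pics/sc.png",cv2.resize(a,None,fx=2.857,fy=2.857,interpolation=cv2.INTER_CUBIC))
cv2.imwrite("pics/tc.png",cv2.resize(b,None,fx=3,fy=3,interpolation=cv2.INTER_CUBIC))
E
```

```text
(no output)
```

View pics/sc.png

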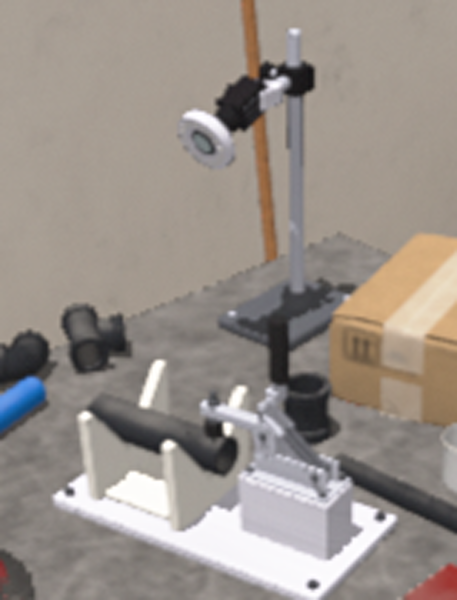

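View pics/tc.png

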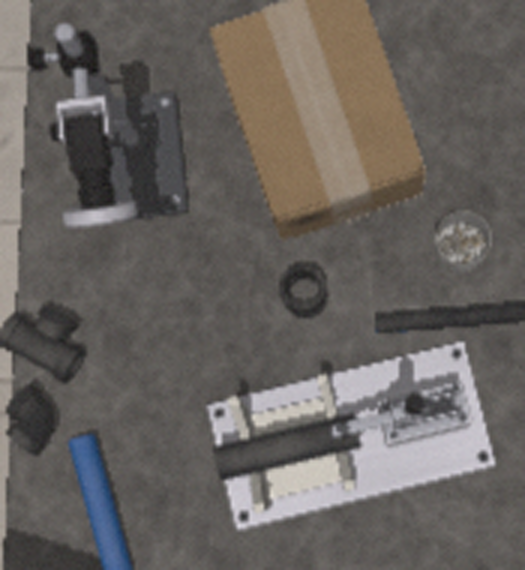

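The crops show the bolts, the upright black handle (scene crop (278,350), top crop (414,402)), the pipe's left end at top crop (218,462), and the ring at scene crop (206,138) and top crop (100,215).

```bash
cat > h.py <<'E'
import numpy as np, cv2, pickle
from scipy.spatial.transform import Rotation as R
def T(p,q):
    M=np.eye(4);M[:3,:3]=R.from_quat(q).as_matrix();M[:3,3]=p;return M
def ray(im,uv):
    K=im["K"];E=im["E"];d=np.array([(uv[0]-K[0,2])/K[0,0],-(uv[1]-K[1,2])/K[1,1],-1.])
    d=E[:3,:3]@d;return E[:3,3],d/np.linalg.norm(d)
def onz(im,uv,z):
    c,d=ray(im,uv);return c+d*(z-c[2])/d[2]
def tri(*iu):
    A=np.zeros((3,3));b=np.zeros(3);rs=[ray(i,u) for i,u in iu]
    for c,d in rs:
        P=np.eye(3)-np.outer(d,d);A+=P;b+=P@c
    x=np.linalg.solve(A,b);return x,[round(1e3*np.linalg.norm((np.eye(3)-np.outer(d,d))@(x-c)),1) for c,d in rs]
def proj(im,p):
    q=np.linalg.inv(im["E"])@np.append(p,1);return np.array([im["K"][0,2]+im["K"][0,0]*q[0]/-q[2],im["K"][1,2]+im["K"][1,1]*q[1]/q[2]])
def snap(robot,n,name=None):
    o=robot.get_obs();im=robot.get_image(n)
    im["E"]=im["extrinsics"] if n!="wrist" else T(o["tcp_pos"],o["orientation"])@im["T_tool_cam"]
    if name: cv2.imwrite(f"pics/{name}.png",im["color"][:,:,::-1]);pickle.dump(im,open(name+".pkl","wb"))
    return im
E
python3 - <<'E'
from h import *
np.set_printoptions(precision=4,suppress=True)
d=pickle.load(open("d0.pkl","rb"))
S,Tp=d["scene"],d["top"];S["E"]=S["extrinsics"];Tp["E"]=Tp["extrinsics"]
s=lambda u,v:(180+u/2.857,100+v/2.857); t=lambda u,v:(170+u/3,80+v/3)
B=np.array([onz(Tp,t(*p),.012) for p in[(219,412),(457,352),(484,457),(243,516)]]);print(B,B.mean(0))
ex=(B[1]+B[2]-B[0]-B[3]);print("len",np.linalg.norm(ex)/2,"yaw",np.arctan2(ex[1],ex[0]))
print("handle",tri((S,s(278,322)),(Tp,t(414,402))))
print("ring",tri((S,s(206,138)),(Tp,t(100,215))))
print("pipe far end top",onz(Tp,t(218,462),.073),tri((S,s(103,405)),(Tp,t(219,455))))
print("vee plates",[onz(Tp,t(*p),.112) for p in[(238,403),(260,505),(327,380),(350,485)]])
print("blue",onz(Tp,t(84,440),.016),onz(Tp,t(118,568),.016),"coup",onz(Tp,t(304,290),.06))
print("post",onz(Tp,t(66,40),.361))
E
```

```text
[[ 0.5122  0.1516  0.012 ]
 [ 0.5868 -0.1255  0.012 ]
 [ 0.4644 -0.1576  0.012 ]
 [ 0.3921  0.1203  0.012 ]] [ 0.4889 -0.0028  0.012 ]
len 0.287075447910154 yaw -1.3120229852311542
handle (array([ 0.5064, -0.0699,  0.2371]), [np.float64(1.0), np.float64(1.0)])
ring (array([0.6811, 0.2386, 0.2808]), [np.float64(1.5), np.float64(1.5)])
pipe far end top [0.4511 0.1435 0.073 ] (array([0.4578, 0.1424, 0.079 ]), [np.float64(1.0), np.float64(1.0)])
vee plates [array([0.5138, 0.1186, 0.112 ]), array([0.4037, 0.0919, 0.112 ]), array([0.5404, 0.0221, 0.112 ]), array([ 0.4267, -0.0048,  0.112 ])]
blue [0.4769 0.3075 0.016 ] [0.3304 0.2622 0.016 ] coup [0.6492 0.0524 0.06  ]
post [0.8253 0.2595 0.361 ]
```

Fixture origin is about (0.471, 0.057) with its x axis at yaw -1.31, and the lens is near (0.68, 0.24, 0.28). First I'll look at the lens with the wrist camera from the left.

Request:
{"fn": "servo_tool", "kwargs": {
  "moves": [
    [0,0,0,2,-1,0,8.5],
    [-0.045,-0.131,0,3,-1.8,0.2,8.5],
    [-0.045,-0.131,0,3,-1.8,0.2,8.5],
    [-0.045,-0.131,0,3,-1.8,0.2,8.5],
    [-0.045,-0.131,0,3,-1.8,0.2,8.5],
    [-0.045,-0.131,0,3,-1.8,0.2,8.5],
    [-0.045,-0.131,0,3,-1.8,0.2,8.5],
    [-0.045,-0.131,0,3,-1.8,0.2,8.5],
    [-0.045,-0.131,0,3,-1.8,0.2,8.5],
    [-0.045,-0.131,0,3,-1.8,0.2,8.5],
    [-0.045,-0.131,0,3,-1.8,0.2,8.5],
    [-0.045,-0.131,0,3,-1.6,0,8.5],
    [0,0,0,0,0,0,8.5],
    [0,0,0,0,0,0,8.5]
  ]
}}

```text
time: 1.55
tcp_pos: [0.4834, 0.3267, 0.2605]
orientation: [0.123, 0.782, -0.093, 0.604]
force: [0.2, 0.1, 0.2]
grip_width: 0.992
grasp_force: 0.0
```

```bash
python3 - <<'E'
from rig import robot
from h import *
o=robot.get_obs();print(o["time"],o["tcp_pos"],R.from_quat(o["orientation"]).as_matrix().round(3),o["joints"].round(2))
im=snap(robot,"wrist","wA");print(im["E"].round(3),proj(im,[.681,.239,.281]))
E
```

```text
1.55 [0.48338603 0.32671514 0.26046009] [[-0.24   0.304  0.922]
 [ 0.08   0.953 -0.293]
 [-0.967  0.003 -0.253]] [ 1.06 -0.04 -0.73  0.22 -1.25  0.89]
[[ 0.304  0.061 -0.951  0.351]
 [ 0.953 -0.015  0.303  0.369]
 [ 0.004 -0.998 -0.063  0.214]
 [ 0.     0.     0.     1.   ]] [262.85163756 250.53032116]
```

View pics/wA.png

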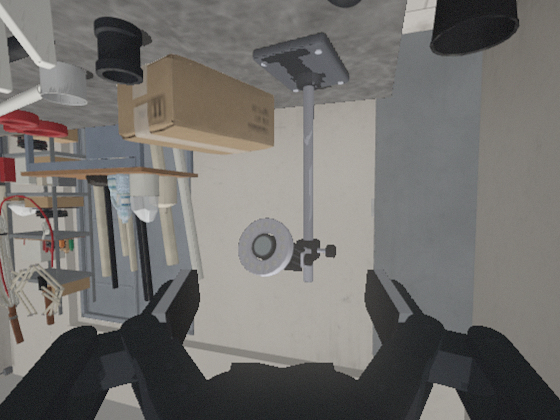

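The wrist image is upside down. The white ring is at about (265,247), close to the prediction of (263,250). Now a second, closer view from the right.

Request:
{"fn": "servo_tool", "kwargs": {
  "moves": [
    [0,0,0.12,1,-3,-0.5,8.5],
    [0,0,0.12,1,-3,-0.5,8.5],
    [0,0,0.12,1,-3,-0.5,8.5],
    [0,0,0.12,1,-2,-0.5,8.5],
    [0,0,0.12,1.5,-1.5,-0.5,8.5],
    [0,0,0.12,1.5,-1,-0.5,8.5],
    [0,0,0,1.5,0,0,8.5],
    [0,0,0,0,0,0,8.5],
    [0,0,0,0,0,0,8.5]
  ]
}}

```text
time: 2.5
tcp_pos: [0.5612, 0.2195, 0.2296]
orientation: [-0.108, 0.792, 0.089, 0.595]
force: [-0.0, 0.3, 0.2]
grip_width: 0.994
grasp_force: 0.0
```

```bash
python3 - <<'E'
from rig import robot
from h import *
o=robot.get_obs();print(o["time"],o["tcp_pos"],o["joints"].round(2))
im=snap(robot,"wrist","wB");print(im["E"].round(3),proj(im,[.681,.239,.281]))
a=cv2.imread("pics/wA.png")[200:300,210:350];p=proj(im,[.681,.239,.281]).astype(int)
b=im["color"][max(0,p[1]-90):p[1]+90,max(0,p[0]-110):p[0]+110,::-1];print("crop B at",max(0,p[0]-110),max(0,p[1]-90))
cv2.imwrite("pics/AB.png",np.hstack([cv2.resize(a,(380,272)),cv2.resize(b,(380,310))[:272]]))
E
```

```text
2.5 [0.56117349 0.21947072 0.22959626] [ 0.44 -0.27 -1.18 -0.63 -0.15  0.06]
[[-0.277  0.034 -0.96   0.426]
 [ 0.961  0.022 -0.277  0.18 ]
 [ 0.012 -0.999 -0.039  0.186]
 [ 0.     0.     0.     1.   ]] [267.12735589 307.03044832]
crop B at 157 217
```

View pics/AB.png

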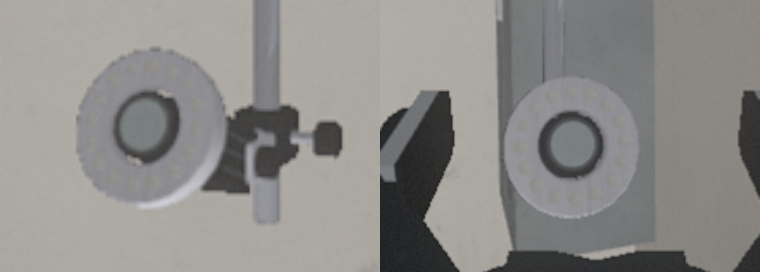

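Left is view A: ring face at crop (150,125), with its bright side visible lower right. Right is view B: ring nearly face-on at crop (571,147). Next I'll segment both, fit ellipses and get the circle pose.

```bash
cat > ring.py <<'E'
from h import *
def ell(im,c,r):
    # radial search: for each angle, last strong edge around r
    g=cv2.GaussianBlur(cv2.resize(cv2.cvtColor(im["color"],cv2.COLOR_RGB2LAB),None,fx=4,fy=4,interpolation=cv2.INTER_CUBIC),(0,0),2.5).astype(float)
    pts=[]
    for t in np.arange(0,2*np.pi,np.pi/60):
        rr=np.arange(.78*r,1.25*r,.1);m=np.c_[c[0]+rr*np.cos(t),c[1]+rr*np.sin(t)]
        s=cv2.remap(g.astype(np.float32),((m[:,0]+.5)*4-.5).astype(np.float32)[None],((m[:,1]+.5)*4-.5).astype(np.float32)[None],1)[0]
        k=np.linalg.norm(s[6:]-s[:-6],axis=1);pts.append(m[np.argmax(k)+3])
    pts=np.array(pts,np.float32)
    for _ in range(6):
        e=cv2.fitEllipse(pts);d=resid(e,pts);keep=np.abs(d)<max(.5,2*np.median(np.abs(d)))
        if keep.all():break
        pts=pts[keep]
    return e,len(pts),np.abs(d).mean()
def resid(e,p):
    (x,y),(a,b),th=e;th=np.deg2rad(th);q=(p-[x,y])@np.array([[np.cos(th),-np.sin(th)],[np.sin(th),np.cos(th)]])
    return (np.hypot(q[:,0]/(a/2),q[:,1]/(b/2))-1)*(a+b)/4
def pose(im,e,r=.036):
    (x,y),(a,b),th=e;th=np.deg2rad(th);Rm=np.array([[np.cos(th),-np.sin(th)],[np.sin(th),np.cos(th)]])
    A=Rm@np.diag([4/a**2,4/b**2])@Rm.T;c=np.array([x,y])
    C=np.zeros((3,3));C[:2,:2]=A;C[:2,2]=C[2,:2]=-A@c;C[2,2]=c@A@c-1
    Q=im["K"].T@C@im["K"];w,V=np.linalg.eigh(Q);   # cv axes
    if (w>0).sum()==1: w,V=np.linalg.eigh(-Q)
    i=np.argsort(-w);w=w[i];V=V[:,i]  # w0>=w1>0>w2
    l1,l2,l3=w;out=[]
    for s1 in(1,-1):
        for s3 in(1,-1):
            n=s1*np.sqrt((l1-l2)/(l1-l3))*V[:,0]+s3*np.sqrt((l2-l3)/(l1-l3))*V[:,2]
            # centre: pole direction
            cc=np.linalg.solve(Q,n);cc/=np.linalg.norm(cc)
            if cc[2]<0:cc=-cc
            if n@cc>0: n=-n
            # scale: plane n.X=n.c at unit depth -> radius
            u=np.cross(n,[0,1,.1]);u/=np.linalg.norm(u)
            rad=np.sqrt(-(cc@Q@cc)/(u@Q@u))
            F=np.diag([1,-1,-1.]);p=im["E"][:3,:3]@F@(cc*r/rad)+im["E"][:3,3];nn=im["E"][:3,:3]@F@n
            if not any(np.allclose(nn,k[1],atol=1e-6) for k in out): out.append((p,nn))
    return out
E
python3 - <<'E'
from ring import *
np.set_printoptions(precision=4,suppress=True)
C=[]
for f,c,r in(("wA",(265,247),28),("wB",(267.6,302.1),39)):
    im=pickle.load(open(f+".pkl","rb"));e,n,d=ell(im,c,r);print(f,e,n,d);C.append((im,e[0]))
    for p,q in pose(im,e): print(p,q,"dip",np.arcsin(-q[2]),"az",np.rad2deg(np.arctan2(q[1],q[0])))
print(tri(*C))
E
```

```text
wA ((265.2296142578125, 246.73556518554688), (55.05060958862305, 59.04375076293945), 24.26734733581543) 70 0.1867272203505762
[0.6823 0.243  0.2764] [-0.7767  0.6295 -0.0229] dip 0.02287521374027377 az 140.97701799002212
[0.6817 0.241  0.2754] [-0.9528  0.0334 -0.3016] dip 0.30639162957610644 az 177.99200866199413
wB ((265.9757080078125, 302.1752014160156), (81.32088470458984, 82.05766296386719), 178.3157958984375) 69 0.19921073840172557
[0.675  0.2372 0.2717] [-0.8253 -0.1204 -0.5517] dip 0.5843722868950929 az -171.70104791211
[0.6744 0.2365 0.2739] [-0.9565 -0.2835 -0.0686] dip 0.06866785333903724 az -163.49004288461796
(array([0.6873, 0.2395, 0.278 ]), [np.float64(0.7), np.float64(0.7)])
```

The normal is weakly constrained because view B is nearly face-on, so I'll take a steep view from above.

Request:
{"fn": "servo_tool", "kwargs": {
  "moves": [
    [0,0,0,-0.5,0,3,8.5],
    [-0.02,0.11,-0.03,0,0,3,8.5],
    [-0.02,0.11,-0.03,0,0,3,8.5],
    [-0.02,0.11,-0.03,0.5,0,3,8.5],
    [-0.02,0.11,-0.03,0.5,0,3,8.5],
    [-0.02,0.11,-0.03,0.5,0,1,8.5],
    [0,0,0,0,0,0,8.5],
    [0,0,0,0,0,0,8.5]
  ]
}}

```text
time: 3.35
tcp_pos: [0.5748, 0.2235, 0.3592]
orientation: [-0.063, 0.911, 0.044, 0.405]
force: [-1.2, 0.6, -1.1]
grip_width: 0.993
grasp_force: 0.0
```

```bash
python3 - <<'E'
from rig import robot
from h import *
o=robot.get_obs();print(o["time"],o["tcp_pos"],o["joints"].round(2))
im=snap(robot,"wrist","wC");print(im["E"].round(3));O=[]
for f in("wA","wB","wC"):
    im=pickle.load(open(f+".pkl","rb"));p=proj(im,[.687,.2395,.278]).round().astype(int);x,y=p-[45,50];print(f,x,y)
    O.append(cv2.resize(np.ascontiguousarray(im["color"][y:y+100,x:x+90,::-1]),(252,280),interpolation=cv2.INTER_CUBIC))
cv2.imwrite("pics/ABC.png",np.hstack(O))
E
```

```text
3.35 [0.57483275 0.22350972 0.3592217 ] [ 0.47 -0.28 -0.48  0.56 -0.21  0.23]
[[-0.151 -0.401 -0.903  0.431]
 [ 0.988 -0.034 -0.15   0.201]
 [ 0.029 -0.915  0.402  0.382]
 [ 0.     0.     0.     1.   ]]
wA 220 197
wB 221 252
wC 234 173
```

View pics/ABC.png

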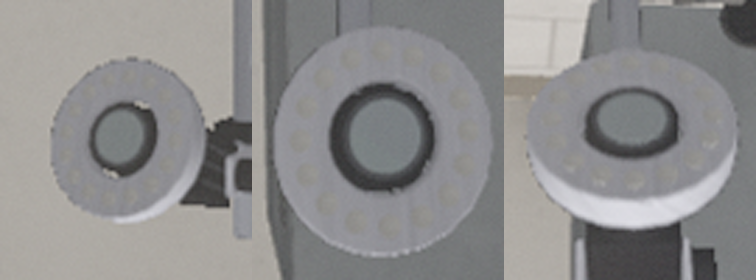

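View C shows the ring face as a clear ellipse centred near image (280,217), with its bright side below. I'll refit using initial ellipses and the first strong edge outward.

```bash
python3 - <<'E'
s=open("ring.py").read()
i=s.index("def ell");j=s.index("def resid")
new='''def ell(im,c,ab,th):
    g=cv2.GaussianBlur(cv2.resize(cv2.cvtColor(im["color"],cv2.COLOR_RGB2LAB),None,fx=4,fy=4,interpolation=cv2.INTER_CUBIC),(0,0),3).astype(np.float32)
    g[...,1:]*=2;pts=[];th=np.deg2rad(th)
    for t in np.arange(0,2*np.pi,np.pi/90):
        v=np.array([ab[0]*np.cos(t),ab[1]*np.sin(t)]);v=np.array([v[0]*np.cos(th)-v[1]*np.sin(th),v[0]*np.sin(th)+v[1]*np.cos(th)])
        m=(c+np.arange(.84,1.16,.004)[:,None]*v).astype(np.float32)
        s=cv2.remap(g,(m[:,0]+.5)*4-.5,(m[:,1]+.5)*4-.5,1)[:,0]
        k=np.linalg.norm(s[8:]-s[:-8],axis=1);
        q=[i for i in range(1,len(k)-1) if k[i]>=k[i-1] and k[i]>k[i+1] and k[i]>max(8,.35*k.max())]
        if q: pts.append(m[q[0]+4])
    pts=np.array(pts,np.float32)
    for _ in range(12):
        e=cv2.fitEllipseDirect(pts);d=resid(e,pts);keep=np.abs(d)<max(.4,2.2*np.median(np.abs(d)))
        if keep.all():break
        pts=pts[keep]
    return e,pts,np.abs(d).mean()
'''
open("ring.py","w").write(s[:i]+new+s[j:])
E
cat > r2.py <<'E'
from ring import *
np.set_printoptions(precision=4,suppress=True)
C=[];O=[]
for f,c,ab,th in(("wA",(265,246),(28,26.5),120),("wB",(221+130/2.8,252+141/2.8),(38.5,41),0),("wC",(234+129/2.8,173+124/2.8),(37.5,27),0)):
    im=pickle.load(open(f+".pkl","rb"));e,pts,d=ell(im,np.array(c),ab,th);print(f,np.hstack(e),len(pts),d);C.append((im,e[0]))
    for p,q in pose(im,e): print("  ",p,q,"dip",np.arcsin(-q[2]),"az",np.rad2deg(np.arctan2(q[1],q[0])))
    x,y=(np.array(c)-[45,50]).astype(int);b=cv2.resize(np.ascontiguousarray(im["color"][y:y+100,x:x+90,::-1]),(252,280))
    for q in pts: cv2.circle(b,tuple(((q-[x,y]+.5)*2.8).astype(int).tolist()),1,(0,0,255),-1)
    O.append(b)
cv2.imwrite("pics/fit.png",np.hstack(O))
print(tri(*C))
E
python3 r2.py
```

```text
wA [265.2162 246.6718  54.9271  58.7153  25.9754] 97 0.1591105392116439
   [0.6842 0.2422 0.2767] [-0.7851  0.6191 -0.017 ] dip 0.016961241016073818 az 141.7400281723472
   [0.6836 0.2403 0.2757] [-0.9502  0.046  -0.3082] dip 0.313337144810748 az 177.22645734988276
wB [267.2826 302.3451  77.9984  82.2374   6.6838] 158 0.14798471815740416
   [0.6825 0.2405 0.2758] [-0.9407 -0.0784 -0.3301] dip 0.3364544180678999 az -175.23287157698616
   [0.6827 0.2392 0.2759] [-0.8869 -0.3444 -0.308 ] dip 0.31310166263362915 az -158.7792124410344
wC [279.3585 217.4719  52.925   74.6702  89.0318] 135 0.1397742752899213
   [0.6884 0.2406 0.2739] [-0.3745 -0.0666  0.9248] dip -1.180595071967771 az -169.92345473749708
   [0.6866 0.2404 0.2697] [-0.9198 -0.1354 -0.3683] dip 0.37718727673420244 az -171.62297323374415
(array([0.6814, 0.2402, 0.2759]), [np.float64(1.8), np.float64(1.3), np.float64(1.5)])
```

View pics/fit.png

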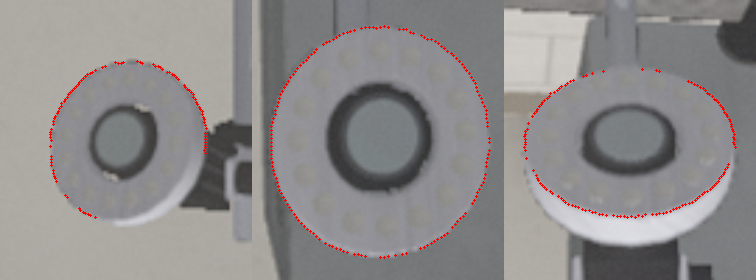

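Fits on B and C are good (dip about 0.36, azimuth about -173°). One more oblique view from the right side will pin the azimuth, and I need no viewing for it.

Request:
{"fn": "servo_tool", "kwargs": {
  "moves": [
    [0,0,0.1,-1,-3,0,8.5],
    [0.02,-0.05,0.1,-0.5,-2,-0.5,8.5],
    [0.02,-0.05,0.1,0.5,-2,-0.5,8.5],
    [0.03,-0.05,0.1,0.5,-1.3,-0.5,8.5],
    [0.03,-0.05,0.1,0.5,0,-1,8.5],
    [0.03,-0.05,0.1,0.5,0,-0.5,8.5],
    [0,0,0,0,0,0,8.5],
    [0,0,0,0,0,0,8.5]
  ]
}}

```text
time: 4.2
tcp_pos: [0.5789, 0.1386, 0.3264]
orientation: [-0.307, 0.791, 0.204, 0.488]
force: [1.0, 0.3, -0.0]
grip_width: 0.995
grasp_force: 0.0
```

```bash
cat > r3.py <<'E'
from rig import robot
from ring import *
np.set_printoptions(precision=4,suppress=True)
o=robot.get_obs();print(o["time"],o["tcp_pos"],o["joints"].round(2))
im=snap(robot,"wrist","wD");print(im["E"].round(3))
c0=np.array([.683,.2403,.2745]);az=np.deg2rad(-173);n=np.array([np.cos(az)*np.cos(.365),np.sin(az)*np.cos(.365),-np.sin(.365)])
y=np.cross([0,0,1],n);y/=np.linalg.norm(y);z=np.cross(n,y)
P=np.array([proj(im,c0+.036*(np.cos(t)*y+np.sin(t)*z)) for t in np.arange(0,6.28,.1)],np.float32)
e0=cv2.fitEllipse(P);print(np.hstack(e0))
e,pts,d=ell(im,np.array(e0[0]),(e0[1][0]/2,e0[1][1]/2),e0[2]);print(np.hstack(e),len(pts),d)
for p,q in pose(im,e): print("  ",p,q,"dip",np.arcsin(-q[2]),"az",np.rad2deg(np.arctan2(q[1],q[0])))
x,y=np.clip((np.array(e0[0])-[60,60]).astype(int),0,None);b=cv2.resize(np.ascontiguousarray(im["color"][y:y+120,x:x+120,::-1]),(480,480))
for q in pts: cv2.circle(b,tuple(((q-[x,y]+.5)*4).astype(int).tolist()),1,(0,0,255),-1)
cv2.imwrite("pics/fitD.png",b)
E
python3 r3.py
```

```text
4.2 [0.5789 0.1386 0.3264] [-0.08 -0.31 -0.73  0.21  0.74 -0.44]
[[-0.685 -0.115 -0.719  0.473]
 [ 0.728 -0.077 -0.681  0.038]
 [ 0.023 -0.99   0.136  0.308]
 [ 0.     0.     0.     1.   ]]
[282.2726 221.5576  50.4044  71.5861 140.4467]
[285.2079 220.8938  50.2243  70.2059 138.5491] 71 0.14269038638481968
   [0.685  0.2463 0.2732] [-0.9194 -0.1487 -0.3641] dip 0.37265072508210806 az -170.8100014860694
   [0.6876 0.2441 0.276 ] [-0.1058 -0.844   0.5258] dip -0.5537049765092392 az -97.14710524419678
```

View pics/fitD.png

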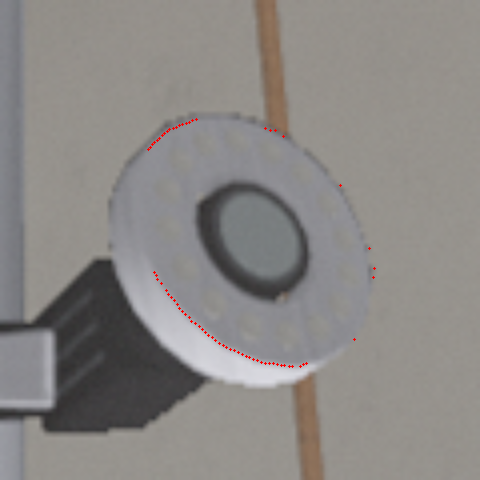

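D agrees with C (azimuth about -171°, dip about 0.37). I'll use lens ≈ (0.684, 0.241, 0.2745) with azimuth -171.5° and dip 0.372. Next: tool down, fingers shut, over to the handle.

Request:
{"fn": "servo_tool", "kwargs": {
  "moves": [
    [-0.096,0.101,0,-2,-1,0.5,0],
    [-0.096,0.101,0,-2,-1.5,0.5,0],
    [-0.096,0.101,0,-2,-2,0,0],
    [-0.096,0.101,0,-2,-2,0,0],
    [-0.096,0.101,0,-0.5,-2,0,0],
    [-0.096,0.101,0,0,-2,0,0],
    [-0.096,0.101,0,0,-2,0,0],
    [-0.096,0.101,0,0,-2,0,0],
    [0,0,-0.138,0,-1,-1,0],
    [0,0,-0.138,0,-1,-1,0],
    [0,0,-0.138,0,-1,0,0],
    [0,0,-0.138,0,0,0,0],
    [0,0,-0.138,0,0,0,0],
    [0,0,-0.138,0,0,0,0],
    [0,0,-0.138,0,0,0,0],
    [0,0,-0.138,0,0,0,0],
    [0,0,-0.138,0,0,0,0],
    [0,0,-0.138,0,0,0,0],
    [0,0,-0.138,0,0,0,0],
    [0,0,-0.138,0,0,0,0]
  ]
}}

```text
time: 6.25
tcp_pos: [0.5039, -0.031, 0.3181]
orientation: [0.444, 0.895, -0.009, 0.026]
force: [-0.1, -0.1, -0.3]
grip_width: 0.003
grasp_force: 0.0
```

```bash
cat > st.py <<'E'
from rig import robot
from h import *
np.set_printoptions(precision=4,suppress=True)
import sys
o=robot.get_obs();M=R.from_quat(o["orientation"]).as_matrix()
print("t",o["time"],"tcp",o["tcp_pos"],"q",o["joints"].round(2),"F",o["force"],"grip",o["grip_width"],o["grasp_force"])
xf=np.array([.256,-.967,0]);yf=np.array([.967,.256,0]);d=o["tcp_pos"]-[.471,.057,0];print("fixture xyz mm",1e3*np.array([d@xf,d@yf,d[2]]))
if len(sys.argv)>1 and sys.argv[1]=="grasp":
    W=np.c_[-xf,yf,[0,0,-1.]]
    print("rotvec to grasp orient",(R.from_matrix(W)*R.from_matrix(M).inv()).as_rotvec())
E
python3 st.py grasp
```

```text
t 6.25 tcp [ 0.5039 -0.031   0.3181] q [-0.04  0.06  0.04  1.51 -0.04  0.88] F [-0.1079 -0.1085 -0.3464] grip 0.0033237040403761085 0.0
fixture xyz mm [ 93.4933   9.3108 318.1331]
rotvec to grasp orient [ 0.0471  0.0307 -0.3909]
```

Request:
{"fn": "servo_tool", "kwargs": {
  "moves": [
    [0.016,0.01,-0.13,-0.9,-0.2,0,0],
    [0.016,0.01,-0.13,0,0,-1.6,0],
    [0.016,0.01,-0.13,0,0,-2,0],
    [0,0,0,0,0,-2,0],
    [0,0,0,0,0,-2,0],
    [0,0,0,0.1,-0.4,-2,0],
    [0,0,0,0.1,-0.4,0,0],
    [0,0,0,0,0,0,0]
  ]
}}

```text
time: 7.05
tcp_pos: [0.4972, -0.0417, 0.2219]
orientation: [0.608, 0.794, 0.001, -0.001]
force: [0.2, 0.8, 0.3]
grip_width: -0.002
grasp_force: 0.0
```

```bash
python3 st.py grasp
```

```text
t 7.05 tcp [ 0.4972 -0.0417  0.2219] q [-0.09  0.08 -0.16  1.34  0.    1.22] F [0.1687 0.8018 0.3397] grip -0.0022817425387767257 0.0
fixture xyz mm [102.0985   0.039  221.8736]
rotvec to grasp orient [-0.0026  0.0004 -0.0057]
```

Request:
{"fn": "servo_tool", "kwargs": {
  "moves": [
    [0,0,0,0.2,-0.77,0,0],
    [0,0,0,0.26,-0.97,0,0],
    [0,0,0,0.26,-0.97,0,0],
    [0,0,0,0.18,-0.68,0,0],
    [0,0,0,0.28,-1.06,-0.4,0],
    [0,0,0,0.31,-1.16,-0.4,0],
    [0,0,0,0.23,-0.87,-0.5,0],
    [0,0,0,0.2,-0.77,-0.5,0]
  ]
}}

```text
time: 7.85
tcp_pos: [0.5164, -0.1156, 0.202]
orientation: [0.608, 0.794, 0.001, -0.002]
force: [-0.0, -0.1, 0.2]
grip_width: -0.002
grasp_force: 0.1
```

```bash
python3 st.py grasp
```

```text
t 7.85 tcp [ 0.5164 -0.1156  0.202 ] q [-0.22  0.14 -0.13  1.3   0.    1.09] F [-0.0422 -0.103   0.2052] grip -0.002349664904690126 0.14880149625241756
fixture xyz mm [178.5042  -0.2987 202.0163]
rotvec to grasp orient [-0.0039 -0.0013 -0.004 ]
```

Request:
{"fn": "servo_tool", "kwargs": {
  "moves": [
    [0,0,0,0.26,-0.97,-0.5,0],
    [0,0,0,0.2,-0.7,-0.5,0],
    [0,0,0,0.13,-0.48,-0.8,0],
    [0,0,0,0.13,-0.48,-0.8,0],
    [0,0,0,0.1,-0.39,-1.2,0],
    [0,0,0,0.08,-0.29,-1.1,0],
    [0,0,0,0.03,-0.1,-1,0],
    [0,0,0,0.03,-0.1,-0.7,0],
    [0,0,0,0,0,-0.3,0],
    [0,0,0,0,0,0,0]
  ]
}}

```text
time: 8.85
tcp_pos: [0.5257, -0.1495, 0.1335]
orientation: [0.608, 0.794, 0.001, -0.002]
force: [-0.3, 0.3, 0.3]
grip_width: -0.001
grasp_force: 0.1
```

```bash
python3 st.py; python3 - <<'E'
from rig import robot
from h import *
O=[]
for n,x0,y0 in(("scene",180,200),("top",225,180)):
    im=snap(robot,n,n+"1");O.append(cv2.resize(np.ascontiguousarray(im["color"][y0:y0+110,x0:x0+130,::-1]),(390,330),interpolation=cv2.INTER_CUBIC))
cv2.imwrite("pics/op.png",np.hstack(O))
E
```

```text
t 8.85 tcp [ 0.5257 -0.1495  0.1335] q [-0.28  0.19 -0.22  1.16  0.    1.03] F [-0.3463  0.325   0.3283] grip -0.0007854281051950507 0.1471114531159401
fixture xyz mm [213.6498   0.018  133.5446]
```

Request:
{"fn": "servo_tool", "kwargs": {
  "moves": [
    [0,0,0,0,0,-0.2,0],
    [0,0,0,0,0,-0.2,0],
    [0,0,0,0,0,0,0]
  ]
}}

```text
time: 9.25
tcp_pos: [0.5264, -0.1498, 0.1315]
orientation: [0.608, 0.794, 0.002, -0.0]
force: [-3.0, 1.0, 11.0]
grip_width: 0.001
grasp_force: 5.5
```

Firm stop at 11 N, at the height expected for fully open. I'll lift away and go over the pipe.

Request:
{"fn": "servo_tool", "kwargs": {
  "moves": [
    [0,0,0,0,0,2,0],
    [0,0,0,0,0,3.5,0],
    [0,0,0,0,0,4,3],
    [0,0,0,0,0,4,6],
    [0,0,0,-0.3,1.2,2,8.5],
    [0,0,0,-0.7,2.7,0,8.5],
    [0,0,0,-0.9,3.5,0,8.5],
    [0,0,0,-0.9,3.5,0,8.5],
    [0,0,0,-0.9,3.5,0,8.5],
    [0,0,0,-0.9,3.5,0,8.5],
    [0,0,0,-0.7,2.3,0,8.5],
    [0,0,0,-0.3,1.1,0,8.5],
    [0,0,0,0,0,0,8.5],
    [0,0,0,0,0,0,8.5]
  ]
}}

```text
time: 10.65
tcp_pos: [0.4702, 0.0629, 0.2847]
orientation: [0.608, 0.794, 0.001, -0.001]
force: [0.1, 0.4, -0.1]
grip_width: 0.992
grasp_force: 0.0
```

```bash
python3 st.py grasp; python3 - <<'E'
from rig import robot
from h import *
O=[]
im=snap(robot,"wrist","wP");O.append(cv2.resize(im["color"][:,:,::-1],(480,360)))
im=snap(robot,"scene","scene1");O.append(cv2.resize(np.ascontiguousarray(im["color"][210:310,190:320,::-1]),(320,360*1)))
cv2.imwrite("pics/op.png",np.hstack(O))
E
```

```text
t 10.65 tcp [0.4702 0.0629 0.2847] q [ 0.13  0.03 -0.07  1.47  0.    1.44] F [ 0.1183  0.4291 -0.055 ] grip 0.991563605208973 0.0
fixture xyz mm [ -5.8894   0.6923 284.736 ]
rotvec to grasp orient [-0.0033 -0.0006 -0.0048]
```

View pics/op.png

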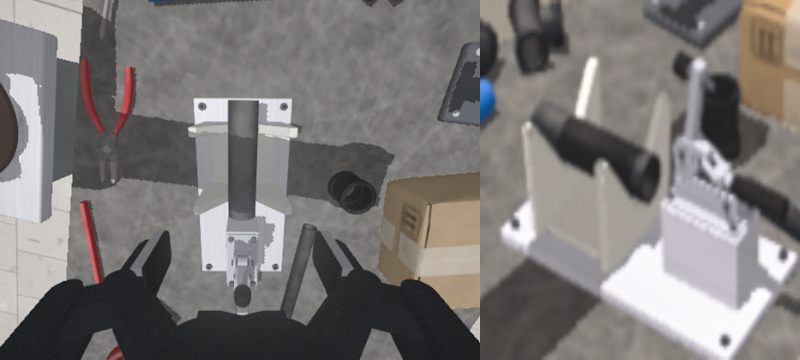

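The clamp is fully open: arm upright, handle back. In the wrist view the pipe spans x 228–258 and y 98–217 in the left panel. Now to compute its position.

```bash
python3 - <<'E'
from h import *
np.set_printoptions(precision=4,suppress=True)
W=pickle.load(open("wP.pkl","rb"));S=pickle.load(open("scene1.pkl","rb"));k=560/480
xf=np.array([.256,-.967,0]);yf=np.array([.967,.256,0])
F=lambda p:1e3*np.array([(p-[.471,.057,0])@xf,(p-[.471,.057,0])@yf,p[2]])
for n,uv,z in(("-end top",(243,99),.093),("+end top",(243,217),.093),("side L",(228,160),.073),("side R",(258,160),.073),("sideL far",(229,110),.073),("sideR far",(257.5,110),.073)):
    print(n,F(onz(W,(uv[0]*k,uv[1]*k),z)))
p,r=tri((W,(243*k,217*k)),(S,(258.3,250.3)));print("tri +end top",F(p),r)
g=cv2.cvtColor(W["color"],cv2.COLOR_RGB2GRAY)
for v in(140,160,190,220): print(v,g[v,255:315:2])
print(g[105:125,283],g[240:265,283])
E
```

```text
-end top [-89.0263   2.7313  93.    ]
+end top [66.648   3.7729 93.    ]
side L [ -9.7735 -17.2195  73.    ]
side R [-9.9668 23.9998 73.    ]
sideL far [-75.7065 -15.1384  73.    ]
sideR far [-75.8854  21.6821  73.    ]
tri +end top [ 64.3966   4.7626 100.1137] [np.float64(1.5), np.float64(1.5)]
140 [235 237 236 232 236 195  74  87 102 110 117 124 123 124 123 122 118 117
 107  99  96  82  74 116 150 152 150 151 192 229]
160 [153 152 150 151 151 137  68  73  79  80  84  86  82 100 106 107  89  99
  98  99  93  80  69 148 154 153 152 153 150 149]
190 [152 150 149 151 149 140  59  69  77  79  84  83  82  81  86  82  85  82
  80  75  70  64  91 151 149 150 150 149 149 151]
220 [143 143 142 142 141 132  62  70  75  79  79  80  81  79  76  74  75  78
  76  73  69  60 134 143 143 142 140 141 140 140]
[127 130 126 130 131 134 131 133 130 170 224 208 125 115 116 116 115 114
 115 116] [ 83  83  82  80  83  82  81  84 100 114 111 115 114 114 115 111 112 132
 143 145 144 143 144 143 146]
```

Request:
{"fn": "servo_tool", "kwargs": {
  "moves": [
    [0,0,-0.005,0.1,0.5,-2,8.5],
    [0,0,0,0,0,-3,8.5],
    [0,0,0,0,0,-4,8.5],
    [0,0,0,0,0,-4,8.5],
    [0,0,0,0,0,-3,8.5],
    [0,0,0,0,0,-2.5,8.5],
    [0,0,0,0,0,-1.5,8.5],
    [0,0,0,0,0,-1,8.5],
    [0,0,0,0,0,0,8.5],
    [0,0,0,0,0,0,8.5]
  ]
}}

```text
time: 11.75
tcp_pos: [0.4714, 0.068, 0.0753]
orientation: [0.61, 0.792, 0.001, -0.001]
force: [0.2, -0.4, 0.2]
grip_width: 0.996
grasp_force: 0.0
```

```bash
python3 st.py grasp
```

```text
t 11.75 tcp [0.4714 0.068  0.0753] q [ 0.14  0.1  -0.46  1.01  0.    1.45] F [ 0.1677 -0.3952  0.2071] grip 0.9963797229013578 0.0
fixture xyz mm [-10.5157   3.2083  75.2926]
rotvec to grasp orient [-0.0038 -0.0003  0.001 ]
```

Close on the pipe.

Request:
{"fn": "servo_tool", "kwargs": {
  "moves": [
    [0,0,0,0,0,-0.2,6],
    [0,0,0,0,0,0,4],
    [0,0,0,0,0,0,3],
    [0,0,0,0,0,0,3],
    [0,0,0,0,0,0,3],
    [0,0,0,0,0,0,3],
    [0,0,0,0,0,0,3],
    [0,0,0,0,0,0,3]
  ],
  "squeeze": 50
}}

```text
time: 12.55
tcp_pos: [0.4697, 0.068, 0.0734]
orientation: [0.61, 0.792, 0.0, -0.002]
force: [-6.9, -1.8, 7.3]
grip_width: 0.457
grasp_force: 50.1
```

Request:
{"fn": "servo_tool", "kwargs": {
  "moves": [
    [0,0,0,0,0,1,3],
    [0,0,0,0,0,3,3],
    [0,0,0,0,0,4,3],
    [0,0,0,0,0,4,3],
    [0,0,0,0,0,4,3],
    [0,0,0,0,0,3.5,3],
    [0,0,0,0,0,3,3],
    [0,0,0.07,0,0.5,0,3],
    [0,0,0.127,0,1.3,0,3],
    [0,0,0.127,0,1.3,0,3],
    [0,0,0.127,0,1.3,0,3],
    [0,0,0.127,0,1.3,0,3],
    [0,0,0.127,0,1.3,0,3],
    [0,0,0.127,0,1.3,0,3],
    [0,0,0.127,0,1.3,0,3],
    [0,0,0.127,0,1.3,0,3],
    [0,0,0.127,0,1.3,0,3],
    [0,0,0.127,0,1.3,0,3],
    [0,0,0.12,0,1.3,0,3],
    [0,0,0,0,0,0,3]
  ]
}}

```text
time: 14.55
tcp_pos: [0.4709, 0.2175, 0.2981]
orientation: [-0.075, 0.997, 0.0, -0.002]
force: [-0.1, 0.7, -0.8]
grip_width: 0.449
grasp_force: 50.6
```

```bash
cat > tg.py <<'E'
from rig import robot
from h import *
np.set_printoptions(precision=4,suppress=True)
L=np.array([.684,.241,.2745]);az=np.deg2rad(-171.5);dip=.372
n=np.array([np.cos(az)*np.cos(dip),np.sin(az)*np.cos(dip),-np.sin(dip)])
y=np.cross([0,0,1],n);y/=np.linalg.norm(y);y=-y;z=np.cross(n,y);G=np.c_[n,y,z]
o=robot.get_obs();M=R.from_quat(o["orientation"]).as_matrix()
print("t",o["time"],"tcp",o["tcp_pos"],"q",o["joints"].round(2),"F",o["force"],"grip",o["grip_width"],o["grasp_force"])
print("det",np.linalg.det(G),"rotvec",(R.from_matrix(G)*R.from_matrix(M).inv()).as_rotvec(),"shift cm to mid",100*(L+.18*n-o["tcp_pos"]))
print("world err in lens frame (n,y,z) cm",100*G.T@(L+.18*n-o["tcp_pos"]))
E
python3 tg.py
```

```text
t 14.55 tcp [0.4709 0.2175 0.2981] q [0.43 0.12 0.06 1.51 0.   0.28] F [-0.0731  0.7358 -0.8325] grip 0.4486352045880454 50.58338413015008
det 0.9999999999999999 rotvec [ 0.0552 -0.3714 -0.0016] shift cm to mid [ 4.7281 -0.1292 -8.9007]
world err in lens frame (n,y,z) cm [-1.1033 -0.8267  9.9846]
```

Request:
{"fn": "servo_tool", "kwargs": {
  "moves": [
    [0.007,-0.046,0,0,0,-0.5,3],
    [0.014,-0.093,0,0.2,-0.1,-2,3],
    [0.014,-0.093,0,0.5,-0.1,-2.5,3],
    [0.014,-0.093,0,0.5,-0.1,-2.5,3],
    [0.007,-0.046,0,0.5,-0.1,-2,3],
    [0,0,0,0.3,-0.1,-0.5,3],
    [0,0,0,0,0,0,3],
    [0,0,0,0,0,0,3]
  ]
}}

```text
time: 15.35
tcp_pos: [0.4921, 0.2115, 0.1995]
orientation: [-0.072, 0.98, 0.014, 0.185]
force: [-1.0, -0.6, 0.2]
grip_width: 0.45
grasp_force: 50.6
```

```bash
python3 tg.py; cat > pp.py <<'E'
from rig import robot
from h import *
np.set_printoptions(precision=4,suppress=True)
o=robot.get_obs();M=R.from_quat(o["orientation"]).as_matrix();p=o["tcp_pos"]
for nme in("wrist","top","scene"):
    im=snap(robot,nme,nme+"H");V=cv2.cvtColor(im["color"],cv2.COLOR_RGB2GRAY)
    print(nme,"+x end",proj(im,p+M[:,0]*.08),"-x end",proj(im,p-M[:,0]*.08),"tcp",proj(im,p))
    b=cv2.resize(im["color"][:,:,::-1],None,fx=1,fy=1)
    if nme=="wrist":
        # brightness along the pipe line, on the pipe's surface facing the camera (20 mm behind axis)
        for s in np.arange(-.10,.101,.005):
            u,v=proj(im,p+M[:,0]*s-M[:,2]*.02).round().astype(int)
            if 2<=u<557 and 2<=v<417: print(round(s*1e3),(u,v),V[v-1:v+2,u-2:u+3].mean().round(),end=" ; ")
        print()
E
python3 pp.py
```

```text
t 15.35 tcp [0.4921 0.2115 0.1995] q [ 0.46 -0.12 -0.46  0.88 -0.11  0.3 ] F [-0.9616 -0.6202  0.2134] grip 0.4502251439128892 50.58730434626341
det 0.9999999999999999 rotvec [-0.0018  0.0001  0.0019] shift cm to mid [2.6097 0.4682 0.9557]
world err in lens frame (n,y,z) cm [-2.8163  0.0773  0.0729]
wrist +x end [282.917  118.0445] -x end [282.5532 411.018 ] tcp [282.703  290.4105]
-55 (np.int64(283), np.int64(413)) 33.0 ; -50 (np.int64(283), np.int64(405)) 34.0 ; -45 (np.int64(283), np.int64(397)) 34.0 ; -40 (np.int64(283), np.int64(389)) 34.0 ; -35 (np.int64(283), np.int64(381)) 35.0 ; -30 (np.int64(283), np.int64(372)) 36.0 ; -25 (np.int64(283), np.int64(364)) 54.0 ; -20 (np.int64(283), np.int64(355)) 58.0 ; -15 (np.int64(283), np.int64(346)) 59.0 ; -10 (np.int64(283), np.int64(336)) 61.0 ; -5 (np.int64(283), np.int64(327)) 64.0 ; 0 (np.int64(283), np.int64(317)) 65.0 ; 5 (np.int64(283), np.int64(307)) 65.0 ; 10 (np.int64(283), np.int64(297)) 65.0 ; 15 (np.int64(283), np.int64(286)) 64.0 ; 20 (np.int64(283), np.int64(275)) 64.0 ; 25 (np.int64(283), np.int64(264)) 64.0 ; 30 (np.int64(283), np.int64(253)) 63.0 ; 35 (np.int64(283), np.int64(241)) 63.0 ; 40 (np.int64(283), np.int64(229)) 64.0 ; 45 (np.int64(283), np.int64(216)) 62.0 ; 50 (np.int64(283), np.int64(204)) 62.0 ; 55 (np.int64(283), np.int64(190)) 64.0 ; 60 (np.int64(283), np.int64(177)) 62.0 ; 65 (np.int64(283), np.int64(163)) 60.0 ; 70 (np.int64(283), np.int64(148)) 59.0 ; 75 (np.int64(283), np.int64(133)) 62.0 ; 80 (np.int64(283), np.int64(118)) 67.0 ; 85 (np.int64(283), np.int64(102)) 66.0 ; 90 (np.int64(283), np.int64(86)) 68.0 ; 95 (np.int64(283), np.int64(69)) 115.0 ; 100 (np.int64(283), np.int64(51)) 112.0 ; 
top +x end [220.0925 242.7707] -x end [211.239 192.979] tcp [215.7341 218.259 ]
scene +x end [190.7399 211.5635] -x end [226.1422 175.9299] tcp [208.8662 193.3188]
```

```bash
python3 - <<'E'
from h import *
im=pickle.load(open("wristH.pkl","rb"));g=cv2.cvtColor(im["color"],cv2.COLOR_RGB2GRAY)
for v in range(60,260,8): print(v,g[v,225:345:5])
print("col",[ (v,int(g[v,276:290].mean()),im["color"][v,276:290].mean(0).round().astype(int).tolist()) for v in range(90,140,3)])
t=pickle.load(open("topH.pkl","rb"));print("top");T=t["color"]
for v in range(180,225,3): print(v,cv2.cvtColor(T,cv2.COLOR_RGB2GRAY)[v,196:232:2])
E
```

```text
60 [ 72  72  72  75  73  74  71  72  71  70  66 120 116 121 118 115 111 110
 109 107 106 104 105 108]
68 [ 69  71  70  71  72  70  70  72  69  67  73  65 119 126 122 114 112 123
 117 107 104 108 109 113]
76 [ 73  66  75  76  75  74  72  68  70  68  71  67 114 113 121 117 118 127
 129 119 110 111 113 118]
84 [ 75  76  68  67  70  69  73  69  66  64  65  68  98 108 110 116 120 125
 127 125 123 123 117 117]
92 [ 70  78  74  74  70  69  70  68  71  67  65  72  67 110 111 118 116 119
 116 124 121 119 118 118]
100 [ 66  70  71  72  75  71  71  71  73  66  67  66  67  69  95 113 109 111
 112 116 120 116 118 123]
108 [120  74  74  76  74  74  75  73  67  70  69  64  70  70  72  71 113 112
 116 123 123 127 123 118]
116 [130  72  74  76  75  77  78  69  69  72  66  65  69  69  70  70 110 114
 115 125 129 123 120 114]
124 [131  78  66  64  64  70  68  70  66  70  64  66  65  69  65  70  89 112
 117 129 127 129 127 116]
132 [133 120  49  43  45  47  53  56  54  55  58  63  61  63  64  63  64  61
  57  56  48  49 124 125]
140 [124 129  53  45  45  48  47  50  58  56  58  62  64  62  64  65  64  6
[... 2225 characters left out ...]
 71 93 99 85 53 65 72 76 59 51 58 55 55 62 60 57 82]
198 [44 63 96 93 87 50 65 66 70 67 53 49 58 61 58 64 56 65]
201 [ 62 100 102  99  92  55  66  64  67  65  46  45  61  58  62  60  60  58]
204 [ 89  93 107 102  96  64  60  70  67  64  49  37  58  56  59  61  60  59]
207 [ 95  97 111  99  96  96  50  67  68  64  59  47  50  60  58  60  53  54]
210 [101 104  94  99  90  90  46  63  68  73  54  43  37  56  58  58  54  56]
213 [ 98  95 102 102  97 101  46  41  46  49  43  43  45  69  62  57  60  62]
216 [101  98 101  98  91  86  38  42  54  52  55  49  34  43  36  38  44  39]
219 [87 70 77 59 45 32 32 43 36 39 36 34 35 40 44 41 45 35]
222 [44 38 39 36 37 38 36 35 43 38 44 41 35 37 42 47 52 45]
```

```bash
python3 - <<'E'
from rig import robot
from h import *
np.set_printoptions(precision=2,suppress=True,linewidth=180)
o=robot.get_obs();M=R.from_quat(o["orientation"]).as_matrix();p=o["tcp_pos"]
for f in("sceneH","topH"):
    im=pickle.load(open(f+".pkl","rb"));g=cv2.cvtColor(im["color"],cv2.COLOR_RGB2GRAY).astype(np.float32);c=im["E"][:3,3];print(f)
    for s in(-.09,-.085,-.08,-.075,-.07,-.06,-.05,-.04,.05,.06,.07):
        q=p+M[:,0]*s;v=np.cross(M[:,0],c-q);v/=np.linalg.norm(v)  # silhouette dir
        a,b=proj(im,q-.04*v),proj(im,q+.04*v);t=np.linspace(0,1,33)[:,None];m=(a+(b-a)*t).astype(np.float32)
        print(int(s*1e3),proj(im,q).round(1),cv2.remap(g,m[:,0],m[:,1],1)[:,0].astype(int))
E
```

```text
sceneH
-90 [228.2 173.9] [154 153 152 152 155 156 156 157 157 139 120 102  88  67  63  70  74  86  92 100 102 101 114 133 152 157 157 157 158 158 158 159 159]
-85 [227.1 174.9] [155 154 155 155 155 155 157 158 153 123  67  33  36  38  44  50  60  74  87  97 101 103 105 109 114 134 157 158 158 158 158 158 158]
-80 [226.1 176. ] [155 155 155 155 156 155 157 157 151 122  67  32  36  40  45  52  61  76  90  98 101 101 100  96  93 117 152 158 159 159 159 159 159]
-75 [225. 177.] [156 155 155 156 156 155 156 156 150 122  67  32  36  41  45  51  60  73  86  94  97  96  95  92  91 116 153 159 160 160 159 160 159]
-70 [224.  178.1] [156 156 156 155 155 154 155 155 147 119  66  31  36  41  44  50  57  68  78  87  92  94  93  89  90 117 153 160 160 159 159 159 159]
-60 [221.8 180.3] [156 156 156 155 155 155 156 153 131  73  37  33  36  40  45  50  56  63  69  73  72  67  51  45  43  53  93 134 157 160 160 159 160]
-50 [219.7 182.4] [155 155 153 153 153 153 154 153 131  77  35  32  36  40  44  46  46  45  42  42  54  61  70  72  72  73  69  73  79  84  97  97  72]
-40 [217.6 184.6] [154 153 153 
[... 1283 characters left out ...]
7  53  63  85  91  95  98  99 101 104 104]
-50 [212.9 202.6] [ 53  56  58  57  54  58  61  59  57  48  40  44  47  54  57  60  64  69  70  70  68  63  58  54  61  79  92  96  99 100 101 103 102]
-40 [213.4 205.7] [ 58  58  55  58  55  55  56  55  52  40  39  42  48  56  60  63  66  69  70  68  67  64  57  50  59  96 102  97  95  96  98  97 101]
50 [218.4 233.7] [58 56 56 58 59 54 56 66 74 50 41 35 35 40 49 69 67 55 47 45 51 51 51 51 49 48 46 45 48 51 48 49 54]
60 [219.  236.7] [57 55 52 55 56 57 64 79 70 53 38 34 34 39 50 60 51 46 46 46 47 49 51 47 47 48 47 49 48 45 45 48 48]
70 [219.5 239.7] [56 56 57 57 56 61 79 91 89 59 40 33 36 43 46 57 55 50 49 47 52 51 49 48 45 45 46 47 47 47 49 46 45]
```

The pipe sits straight in the grip with its middle about 2.5 mm toward the lens. Final advance of about 2.6 cm along the axis.

Request:
{"fn": "servo_tool", "kwargs": {
  "moves": [
    [0,0,0,0.6,0.1,0.2,3],
    [0,0,0,0.8,0.15,0.3,3],
    [0,0,0,0.7,0.1,0.25,3],
    [0,0,0,0.3,0.1,0.1,3],
    [0,0,0,0,0,0,3],
    [0,0,0,0,0,0,3],
    [0,0,0,0,0,0,3],
    [0,0,0,0,0,0,3]
  ]
}}

```text
time: 16.3
tcp_pos: [0.5146, 0.2158, 0.2061]
orientation: [-0.073, 0.98, 0.014, 0.184]
force: [-0.2, 0.4, -1.0]
grip_width: 0.451
grasp_force: 50.6
```

```bash
python3 tg.py; python3 - <<'E'
from rig import robot
from h import *
np.set_printoptions(precision=2,suppress=True,linewidth=180)
o=robot.get_obs();M=R.from_quat(o["orientation"]).as_matrix();p=o["tcp_pos"]
e=p-M[:,0]*.0825
for n in("scene","top"):
    im=snap(robot,n,n+"F");print(n,"lens model",proj(im,[.684,.241,.2745]),"end model",proj(im,e))
    g=cv2.cvtColor(im["color"],cv2.COLOR_RGB2GRAY)
    x,y=proj(im,[.684,.241,.2745]).round().astype(int);print(x-14,y-14);print(g[y-14:y+15:2,x-14:x+15:2])
E
```

```text
t 16.3 tcp [0.5146 0.2158 0.2061] q [ 0.45 -0.08 -0.41  0.89 -0.11  0.28] F [-0.1698  0.4087 -1.0443] grip 0.4507973014473623 50.593788865953684
det 0.9999999999999999 rotvec [-0.0007 -0.001   0.0003] shift cm to mid [0.3518 0.0444 0.2927]
world err in lens frame (n,y,z) cm [-0.4366 -0.0081 -0.1438]
scene lens model [251.96 149.82] end model [231.62 170.87]
238 136
[[157 157 156 158 156 156 158 159 157  45  35  40  42  37  38]
 [158 158 157 155 167 203 167 158 158  72  40  40  33  25  43]
 [157 160 156 215 251 253 254 243 173  49  39  42  30  26  39]
 [160 159 154 148 148 179 236 250 250 191  47  33  28  25  29]
 [159 157 152 153 144 146 147 183 242 242 171  34  23  35  49]
 [158 158 150 153 139  65  91 136 169 227 226 130 134 146 150]
 [158 158 146 148 140 116 113  75 132 171 204 179 158 158 160]
 [158 158 158 149 150 122 123 118  95 151 171 169 149 158 159]
 [158 159 159 146 141 141 105 121  63 157 152 151 155 158 159]
 [158 157 158 159 155 139 143 130 129 147 149 145 146 159 159]
 [158 158 157 157 158 148 140 148 149 147 148 125 149 158 156]
 [159 157 157 158 159 158 156 150 141 1
[... 524 characters left out ...]
3  53]
 [ 90  95  97  92  42  39  51  40  44  40  79  78  75  53  57]
 [ 92  95  96  84  50  38  44  43  30  41  94  96 101  70  56]
 [ 99  96  95  95  71  76  87 118 140 154 153 146 132  83  47]
 [ 96 131 151 163 170 186 201 195 178 170 162 146 127  80  53]
 [ 96 129 160 173 177 188 194 190 178 146 122 102  86  87  84]
 [ 96  99 121 127 126 126 107 103  84  91  90  93  92  92  88]
 [100  96  90  89  93  92  89  87  82  84  88  88  92  89  90]
 [ 98  96  95  96  94  88  86  88  83  80  91  92  94  98  96]
 [ 92  93  94  93  88  86  86  77  80  86  93  99  96  96 101]
 [ 96  94  87  91  85  92  85  83  84  89  93 102  92  96  98]
 [ 93  86  87  91  84  80  86  82  79  86  95  91  90  95  94]]
```

Request:
{"fn": "servo_tool", "kwargs": {
  "moves": [
    [0,0,0,0.15,0,0.15,3],
    [0,0,0,0,0,0,3],
    [0,0,0,0,0,0,3],
    [0,0,0,0,0,0,3],
    [0,0,0,0,0,0,3],
    [0,0,0,0,0,0,3]
  ]
}}

```text
time: 17.0
tcp_pos: [0.5164, 0.2158, 0.2077]
orientation: [-0.073, 0.98, 0.014, 0.184]
force: [0.5, 0.5, -0.7]
grip_width: 0.453
grasp_force: 50.6
```

```bash
python3 tg.py
```

```text
t 17.0 tcp [0.5164 0.2158 0.2077] q [ 0.45 -0.08 -0.4   0.89 -0.11  0.28] F [ 0.4701  0.5268 -0.7173] grip 0.45323551301733594 50.59355953708291
det 0.9999999999999999 rotvec [-0.0008 -0.0008  0.0004] shift cm to mid [0.1782 0.0375 0.133 ]
world err in lens frame (n,y,z) cm [-0.2177  0.0107 -0.0578]
```

The pose is within about 1 mm of target and the grip is steady, so I'm handing it in.

```bash
python3 -c "
from rig import robot
print(robot.close_job())"
```

```text
the job is handed in; nothing more can be done
None
```

The toggle clamp is fully open and the pipe is out of the vee, held steady in line with the lens with its cut end centred about 100 mm from the glass (within about 1 mm of my measured target); I handed the job in at 17 s, and no result came back.

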